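# Weigh a rock core on the beam balance

## Robot

A 6-joint arm with a two-finger parallel gripper is mounted at the origin on the work surface. World frame = base frame: x ahead of the robot, y to its left, z up, the work surface at z = 0. Lengths are in m, angles in degrees, forces in N, time in s.
With the tool pointing down it reaches from about 0.25 to 0.725 m from the base axis. Payload 9.7 kg.
Tool frame: the origin (TCP) lies at the very end of the fingers, on their centre line; the grasp point (between the pads) lies 19 mm behind it (bot.hold_point_z is the distance from the TCP to the grasp point, in m); z points along the fingers, y is the line along which they close (so a half turn about z gives the same grasp; the last joint's range is limited). The gripper opens to 85 mm and grips with 20 to 120 N. Pads are 22 mm wide; open, the fingers measure 114 mm over their backs; the gripper's body (76 mm by 85 mm) begins 54 mm behind the grasp point. The pads swing forward as they close: fully open they stand 13 mm farther back than shut.
Start: joints at [72.307, 4.979, 10.078, 95.1, 0, 90], TCP at [0.167, 0.524, 0.231] pointing down, gripper open.
Joint ranges: [-179.16, 179.16], [-48.56, 103.87], [-65.8, 70.77], [-126.05, 130.52], [-82.76, 87.17], [-180, 180]. Speed limits (degrees/s): [127.2, 127.2, 147.25, 180, 180, 180].

## Interface

Orientations are given as [roll, pitch, yaw] about the fixed x, y, z axes, in that order (R = Rz(yaw) Ry(pitch) Rx(roll)).
In Python, from workcell import bot gives the robot as it stands.
- The arm moves only by the tool play_rows, never from a script. Its argument "targets" is a list of rows, each an object with "grip": the closure in counts, from 0 (fully open) to 255 (shut); "linear": the shift along the world's x, y, z in cm, a list of three; "delta_rot": the turn, a rotation vector about the world's x, y, z in rad, a list of three. A call has 1 to 10 rows; each row is the pose to reach, as a shift and turn from the pose commanded when the call began; what a row does not reach only later rows make up. A row lasts 1/10 s, in which the tool goes at most 50 mm and 8.59 degrees, less where a joint would pass 70% of its speed; a pose out of reach is approached as far as the arm can. A call with a gripper value outside its range is refused whole. The fingers move at their own pace and stop on an object; "force" is the grip in N (left out, the last holds). Time passes only in rows, so rows that repeat a pose let the fingers close. It gives the time, the measured TCP pose, the force, the opening and the grip force at its end, in the units of the state.
- bot.get_obs(): the state, without advancing time (a new reading comes with each control period).
- bot.camera(name): name is "scene" or "top" or "wrist"; returns a dict with "color" (480x640x3 uint8, red, green, blue), "range_z" (480x640 float32, m along the optical axis (not along the pixel's ray), 0 where there is no reading), "fov_y" (degrees; the focal length in pixels is half the picture's height over the tangent of half this angle, whatever the lens; pixels are square), "cx", "cy" (the principal point, pixels), "world_to_cam" (4x4, takes a point from world to camera coordinates). Camera axes: x right, y up, looking along -z (the intrinsics and any distortion apply to the point x, -y, -z); pixel columns grow to the right and rows downward; lengths in m; the calibration is good to about 2 mm. The wrist camera is an equidistant fisheye: a pixel r from the principal point sees the ray r / f radians off the axis. A picture is of the moment at which its call begins.
- bot.job_done(): hands the job in; it is judged then, once.
Trained networks look in a picture, given as the dict that the camera call returned (one of the last four; its "shot" number tells which), for a name from the list of things; names that differ only in an ending like _2 or _b are one class to them, and where a whole thing is asked for, a point or a joint stands for the part that bears it (a point fixed in the world has none). Each returns a list of dicts, best first, with "conf" (0 to 1); they miss things now and then, are a little off and sometimes report something else, mostly with a low value. They report only what shows in the picture. A call takes as long as a camera call. They do not tell look-alikes from the thing itself.
- bot.search_frame(picture, target): "box" ([left, top, right, bottom] in pixels, round what is visible of it).
- bot.trace(picture, target): "pixels" (480x640 bool, what is visible of it) and "box" ([left, top, right, bottom] in pixels, round what is visible of it).
- bot.pinpoint(picture, target): "pixel" ([column, row] in pixels: a listed point, or the origin of a listed thing).
The state is a dict: "time": time; "q": joint angles; "qd": joint speeds; "joint_efforts": joint torques, N m; "ee_pos": TCP position; "tcp_rot": TCP orientation; "wrist_force": force on the tool from outside, world axes, zero at the start; "torque": the same for the moment, N m; "opening": finger opening in m; "grasp_force": force on a finger pad.
Only numpy, scipy, OpenCV 4.12 (cv2) and the standard library are available. Lean on these libraries where they do the work, as an engineer would, in place of code of your own. Each camera call takes 0.05 s, during which the arm holds its last target. There are 200 camera calls.

## Task

Hang the rock core, in its stirrup, from the seat at the short end of the beam balance: bring it in past the end of the beam and lower it gently until the beam has come down on its stop, then let go. Then pinch the brass poise lightly and slide it out along the beam until the beam floats level, and leave it balanced and still. Handle the balance lightly, never forcing or slamming the beam against its stops, and leave the other things on the bench alone.

Things in the scene. Friction and masses are not known exactly. Their poses are not given: they have to be found in the camera images.
- pivot (a point): the beam balance's pivot, 210 mm above the bench. The balance is a white base (110 x 360 x 34 mm) on feet, a white fork pillar (56 x 36 mm, up to 220 mm high) and a level aluminium beam on top of it. The entry's axes are those of the beam: y along the beam towards its short load end, z up across it, x level across the beam. Poise arm towards -y.
- seat (a point): axis of the bar when seated: an open V groove (24 mm wide across the beam, 22 mm open on top, horns 7 mm above this point) on the load end, 100 mm from the pivot and level with it. Axes as the beam's. The beam ends 15 mm beyond it and 21 mm below it; nothing rises above the horns within 80 mm. Under the load it sinks by up to 16 mm, yielding to 1 to 2 N, until the beam meets its stop.
- beam_tip (a point): red tip of the poise arm, 300 mm from the pivot, playing up and down inside a grey trig loop (red marks on its uprights at the level height; 44 mm wide, its top 255 mm above the bench, 292 mm from the pivot). Axes as the beam's.
- beam (a joint): tilt of the beam against its stops, rad: 0 level, positive with the load end down. The stops at -0.08 and +0.08 are rubber-mounted and yield when pressed: about 23 N on the seat tilts the whole beam past a harmful 0.12 (axes of pivot). Free and loaded, it tilts some 8 mrad per mm of poise off balance (6 to 11), lies on a stop beyond 10 mm, settles in 1 s. Empty, it balances with the poise at zero.
- poise (a joint): position of the brass poise along the beam, m: 0 at the zero mark, 35 mm from the pivot, growing outwards from the pivot to 0.21. The poise weighs 300 g, slides with about 2 N of friction and stays where it is left; it is left some way past zero, so the poise arm starts down. Each 100 g hung on the seat takes about 33 mm of poise travel.
- poise_knob (a point): centre of the square black knob (18 x 18 x 36 mm high) on top of the brass poise (31 mm across the beam, 30 mm along it); the knob's underside is 18 mm below this point, on the brass, and this point is 34 mm above the line of the beam's pivot. Axes as the beam's. Free on all sides above the brass. A pinch of 4 to 10 N is enough to slide it; 25 N a finger harms it.
- stirrup_knob (a point): centre of the square black knob (18 x 18 x 36 mm high) on top of the stirrup: an aluminium hanger, 199 mm high, standing upright on the bench on its round 68 mm foot, holding a brown rock core (38 mm x 76 mm) clamped between two upright legs. This point is 181 mm above the foot's underside. The stirrup with its core weighs between 0.22 and 0.48 kg. x runs across the stirrup from leg to leg, parallel to the bar; z up.
- stirrup_bar (a point): middle of the stirrup's 6 mm round steel cross bar, 31 mm below the centre of the knob and 13 mm below the knob's underside. The bar runs along x between the legs (46 mm apart inside); from the bar down to the core's strap is a free window 63 mm high, through which the end of the beam passes. When hung, the bar lies across the beam in the groove.
- spare_core: bystander: grey rock core standing on end, 38 mm across, 76 mm high; origin at the centre of its underside
- jar: bystander: clear specimen jar with a white cap, 64 mm across, 85 mm high; origin at the centre of its underside
- check_weight: bystander: brass check weight with a knob, 44 mm across, 60 mm high; origin at the centre of its underside
Mind the look-alikes: they are no part of the job. Several things look just like the part that bears stirrup_knob: the one meant starts farthest to the robot's left.

How it is judged:
By the outcome, as a careful person would: the job done as asked, in the order asked, and still so for the second after the job is handed in, with the robot touching nothing.
It also fails if it takes over 72 s, if anything falls off the work surface, if the arm or the gripper's body presses on something with over 40 N, if the wrist force passes 120 N, or if a joint passes its speed limit or range.

## Working session

There is one attempt and no reset: what is moved stays moved. The work goes in short steps, Python scripts to look and compute and a tool call to move; the robot and the scene stay as the last step left them, time stands still between calls to the robot, and variables do not carry over. Pictures are saved under pics/ and viewed, at most 10 in all, crops included, and the job is handed in when it is done.

Besides the shell and the picture viewer there is one more tool, called after "Call:" in YAML: its name, and indented under it one key for each argument. play_rows: Moves the arm, as the interface text tells. Its arguments: {"type":"object","properties":{"targets":{"type":"array","items":{"type":"object","properties":{"grip":{"type":"number"},"linear":{"type":"array","items":{"type":"number"}},"delta_rot":{"type":"array","items":{"type":"number"}}}}},"force":{"type":"number"}},"required":["targets"]}

```bash
mkdir -p pics && cat > h.py <<'E'
import numpy as np, cv2
from workcell import bot
def ray(c,px):
    f=240/np.tan(np.radians(c["fov_y"])/2); W=np.linalg.inv(np.array(c["world_to_cam"]))
    u=(px[0]-c["cx"])/f; v=(px[1]-c["cy"])/f
    if c.get("_wrist"):
        r=np.hypot(u,v); s=np.sin(r)/r if r>1e-9 else 1; d=np.array([u*s,-v*s,-np.cos(r)])
    else: d=np.array([u,-v,-1.])
    return W[:3,3], W[:3,:3]@d
def atz(c,px,z):
    o,d=ray(c,px); return o+d*(z-o[2])/d[2]
def dep(c,px,k=2):
    x,y=int(round(px[0])),int(round(px[1])); p=c["range_z"][max(0,y-k):y+k+1,max(0,x-k):x+k+1]; p=p[p>0]
    if len(p)==0: return None
    f=np.median(p); o,d=ray(c,px); W=np.linalg.inv(np.array(c["world_to_cam"])); n=-W[:3,2]
    return o+d*f/(d@n)
def cam(n):
    c=bot.camera(n); c["_wrist"]=(n=="wrist"); return c
def save(c,n): cv2.imwrite("pics/"+n+".png",c["color"][:,:,::-1])
E
python3 - <<'E'
from h import *
np.set_printoptions(precision=4,suppress=True)
print(bot.get_obs())
ims=[]
for n in ("scene","top"):
    c=cam(n); save(c,n+"0"); print(n,np.linalg.inv(c["world_to_cam"])[:3,3],c["fov_y"])
    for t in ("stirrup_knob","stirrup_bar","seat","pivot","beam_tip","poise_knob","spare_core","jar","check_weight"):
        for r in bot.pinpoint(c,t):
            if r["conf"]>.2: print(t,round(r["conf"],2),np.round(r["pixel"]),dep(c,r["pixel"]))
E
```

```text
{'time': 0.0, 'q': array([72.308 ,  5.0092, 10.0344, 95.0985, -0.0013, 90.0015]), 'qd': array([-0.0279,  0.0049, -0.0172,  0.0366, -0.0439,  0.0199]), 'joint_efforts': array([ -0.0002, -52.0385,  46.481 ,   0.016 ,  -0.    ,  -0.    ]), 'ee_pos': array([0.1671, 0.5238, 0.2306]), 'tcp_rot': array([-179.9267,    0.0013,  162.3066]), 'wrist_force': array([-1.2003,  0.3215,  0.3572]), 'torque': array([-0.0289,  0.0077,  0.0198]), 'grasp_force': 0.0, 'opening': 0.08536441352007894}
scene [ 0.9851 -0.4079  1.248 ] 42.88258031720116
stirrup_knob 0.81 [335. 139.] [0.3929 0.238  0.1864]
stirrup_knob 0.75 [285. 141.] [0.3195 0.1565 0.1844]
stirrup_knob 0.72 [337. 178.] [0.4717 0.1646 0.1872]
stirrup_knob 0.61 [395. 144.] [0.4955 0.3234 0.1851]
stirrup_bar 0.94 [285. 148.] [0.3125 0.1598 0.1533]
stirrup_bar 0.93 [338. 151.] [ 0.3219  0.3285 -0.0002]
stirrup_bar 0.87 [332. 186.] [0.462  0.162  0.1503]
stirrup_bar 0.71 [393. 150.] [0.4908 0.3283 0.1555]
pivot 0.98 [353. 236.] [0.6038 0.0738 0.2145]
beam_tip 0.63 [251. 345.] [ 0.6177 -0.2121  0.1749]
beam_tip 0.5 [387. 204.] [0.6033 0.1734 0.2201]
[... 364 characters left out ...]
ob 0.83 [245. 402.] [0.3135 0.1612 0.1981]
stirrup_knob 0.74 [245. 307.] [0.4594 0.1616 0.1982]
stirrup_knob 0.33 [292. 217.] [0.5994 0.0849 0.2215]
stirrup_bar 0.87 [149. 290.] [0.4889 0.3214 0.1752]
stirrup_bar 0.75 [245. 306.] [0.462  0.161  0.1983]
stirrup_bar 0.69 [199. 350.] [0.3914 0.2385 0.1784]
stirrup_bar 0.56 [249. 395.] [0.3204 0.1578 0.1849]
seat 0.66 [229. 224.] [0.5904 0.1845 0.2161]
pivot 0.71 [291. 219.] [0.5967 0.0869 0.2208]
beam_tip 0.89 [477. 205.] [ 0.6478 -0.2715  0.0029]
poise_knob 0.95 [326. 212.] [0.6008 0.0322 0.2581]
spare_core 0.7 [317. 322.] [0.4258 0.0487 0.0754]
jar 0.94 [363. 130.] [ 0.7847 -0.0418  0.0665]
check_weight 0.85 [232. 168.] [0.7209 0.2106 0.0386]
```

View pics/top0.png

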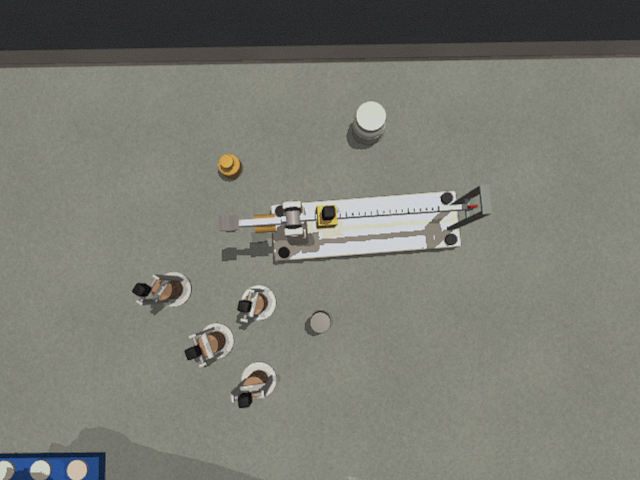

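View pics/scene0.png

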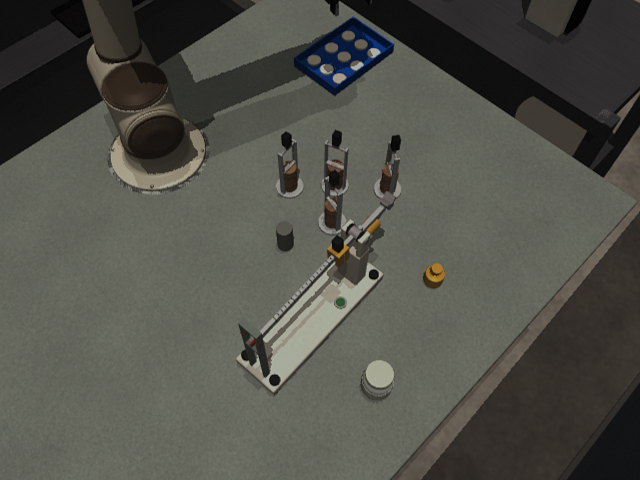

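```bash
python3 - <<'E'
from h import *
np.set_printoptions(precision=4,suppress=True)
c=cam("top"); 
x=cv2.resize(c["color"][230:350,80:220],None,fx=4,fy=4,interpolation=cv2.INTER_CUBIC); cv2.imwrite("pics/crop1.png",x[:,:,::-1])
# points in world, knob top & stirrup
Z=c["range_z"]; pts=[]
vv,uu=np.mgrid[0:480,0:640]
f=240/np.tan(np.radians(c["fov_y"])/2); W=np.linalg.inv(c["world_to_cam"])
P=np.stack([(uu-c["cx"])/f*Z,-(vv-c["cy"])/f*Z,-Z],-1)@W[:3,:3].T+W[:3,3]
np.save("P.npy",P)
m=(P[...,2]>.19)&(P[...,2]<.21)&(abs(P[...,0]-.49)<.04)&(abs(P[...,1]-.325)<.04)
q=P[m]; print("knob top",len(q),q.mean(0),cv2.minAreaRect((q[:,:2]*1000).astype(np.float32)))
m=(P[...,2]>.06)&(P[...,2]<.19)&(np.hypot(P[...,0]-.49,P[...,1]-.325)<.06); q=P[m]
print("mid",len(q),cv2.minAreaRect((q[:,:2]*1000).astype(np.float32)))
m=(P[...,2]>.135)&(P[...,2]<.18)&(np.hypot(P[...,0]-.49,P[...,1]-.325)<.06); q=P[m]
print("yoke",len(q),cv2.minAreaRect((q[:,:2]*1000).astype(np.float32)))
# poise knob top
m=(P[...,2]>.25)&(P[...,2]<.275)&(abs(P[...,0]-.6)<.03)&(abs(P[...,1]-.032)<.04); q=P[m]
print("poise top",len(q),q.mean(0),cv2.minAreaRect((q[:,:2]*1000).astype(np.float32)))
# beam: pts z .17-.235 strip
m=(P[...,2]>.17)&(P[...,2]<.245)&(abs(P[...,0]-.6)<.05)&(P[...,1]>-.24)&(P[...,1]<.22); q=P[m]
for a in np.arange(-.24,.22,.02):
    s=q[(q[:,1]>=a)&(q[:,1]<a+.02)]
    if len(s): print(round(a,2),len(s),np.median(s,0),s[:,0].min(),s[:,0].max(),s[:,2].max())
E
```

```text
knob top 139 [0.4902 0.3297 0.1974] ((490.35406494140625, 330.4819030761719), (17.791574478149414, 18.0285587310791), 59.84888458251953)
mid 732 ((489.4291076660156, 329.6086730957031), (36.04082107543945, 55.27680206298828), 55.16827392578125)
yoke 166 ((489.1527404785156, 329.5386047363281), (15.204144477844238, 54.74202346801758), 55.82948303222656)
poise top 146 [0.6021 0.0273 0.2566] ((603.0445556640625, 27.3038330078125), (18.584333419799805, 18.029375076293945), 1.2717162370681763)
-0.22 273 [ 0.612  -0.2054  0.1866] 0.5956713829837248 0.6350128338553424 0.24408585253335957
-0.2 127 [ 0.6203 -0.1968  0.1936] 0.6127548474460267 0.6400804493532289 0.2426292284271081
-0.18 74 [ 0.6151 -0.1703  0.1942] 0.611342190401166 0.6202654427359331 0.19818567978433865
-0.16 76 [ 0.6137 -0.1505  0.196 ] 0.6098242881160426 0.618923171432138 0.20066754167658574
-0.14 78 [ 0.6123 -0.131   0.1977] 0.6086834970303981 0.617494893089987 0.20097976863087785
-0.12 83 [ 0.6108 -0.1098  0.1986] 0.6074211607748001 0.6158274949323757 0.20125560978242196
-0.1 79 [ 0.6091 -0.0887  0.201 ] 0.605983337989420
[... 600 characters left out ...]
.6006 0.0457 0.2135] 0.5862062049506778 0.6175095530761078 0.22536483966955023
0.06 297 [0.5979 0.0739 0.2179] 0.5704807266441979 0.6267246741295898 0.2256419616173453
0.08 423 [0.5978 0.0891 0.2198] 0.5701163781559292 0.6283517611696814 0.22512077717143852
0.1 133 [0.5954 0.1141 0.203 ] 0.5817549655001948 0.6222470536003166 0.2185654751249816
0.12 232 [0.5923 0.1303 0.1915] 0.5809746088104322 0.6103089778338077 0.20889607109855524
0.14 142 [0.5937 0.1465 0.2052] 0.5804616813824046 0.6101448650886185 0.2107085484682546
0.16 165 [0.5925 0.1709 0.2193] 0.5808152350565807 0.60498297298641 0.22630275453049586
0.18 207 [0.5918 0.1892 0.2192] 0.5798180958081133 0.604651089914179 0.2274761156132833
```

View pics/crop1.png

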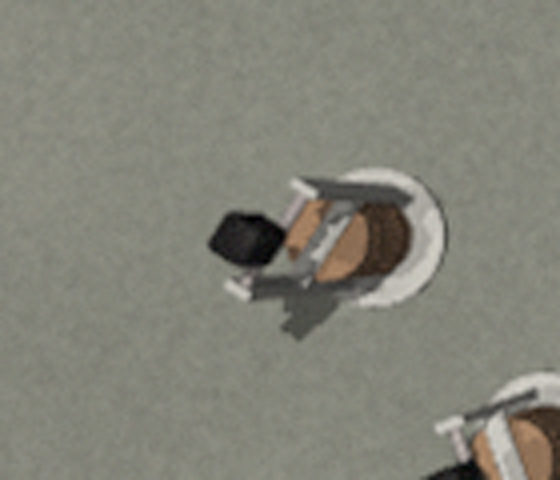

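Four stirrups stand at top-view pixels (142,287), (191,351), (245,307) and (245,402). The one at (142,287), y≈0.33, is the farthest to the robot's left and is the one meant. The crop shows its knob at (245,240), with the bar running at about -33°.

Call:
play_rows:
  targets:
    - {"grip":0,"linear":[2,-1.2,2],"delta_rot":[0,0,-0.03]}
    - {"grip":0,"linear":[6,-3.6,3.9],"delta_rot":[0,0,-0.08]}
    - {"grip":0,"linear":[10,-6,3.9],"delta_rot":[0,0,-0.12]}
    - {"grip":0,"linear":[14,-8.4,3.9],"delta_rot":[0,0,-0.16]}
    - {"grip":0,"linear":[18,-10.8,3.9],"delta_rot":[0,0,-0.2]}
    - {"grip":0,"linear":[22,-13.2,3.9],"delta_rot":[0,0,-0.24]}
    - {"grip":0,"linear":[26,-15.6,3.9],"delta_rot":[0,0,-0.276]}
    - {"grip":0,"linear":[30,-18,3.9],"delta_rot":[0,0,-0.276]}
    - {"grip":0,"linear":[32.3,-19.35,3.9],"delta_rot":[0,0,-0.276]}
    - {"grip":0,"linear":[32.3,-19.35,3.9],"delta_rot":[0,0,-0.276]}
  force: 30

```text
time: 2.05
ee_pos: [0.4928, 0.3284, 0.2694]
tcp_rot: [-179.9, 0.0, 146.3]
wrist_force: [0.4, 0.7, 0.0]
opening: 0.0852
grasp_force: 0.0
```

```bash
python3 - <<'E'
from h import *
np.set_printoptions(precision=4,suppress=True)
o=bot.get_obs(); print(o["time"],o["ee_pos"],o["tcp_rot"])
c=cam("wrist"); save(c,"w1")
for t,z in (("stirrup_knob",.181),("stirrup_bar",.15),("seat",.218)):
    for r in bot.pinpoint(c,t): print(t,r["conf"],r["pixel"],atz(c,r["pixel"],z))
E
```

```text
2.05 [0.4928 0.3284 0.2694] [-179.9423    0.0085  146.2715]
stirrup_knob 0.89 [141.8, 187.1] [0.3902 0.2491 0.181 ]
stirrup_knob 0.81 [129.2, 319.4] [0.4599 0.1663 0.181 ]
stirrup_knob 0.62 [326.3, 240.4] [0.4916 0.3324 0.181 ]
stirrup_knob 0.56 [26.2, 174.4] [0.3142 0.1653 0.181 ]
stirrup_bar 0.77 [325.2, 225.4] [0.49   0.3328 0.15  ]
stirrup_bar 0.71 [142.7, 305.3] [0.4612 0.1621 0.15  ]
stirrup_bar 0.59 [155.7, 179.6] [0.3879 0.2463 0.15  ]
stirrup_bar 0.58 [47.8, 169.1] [0.3134 0.1634 0.15  ]
```

View pics/w1.png

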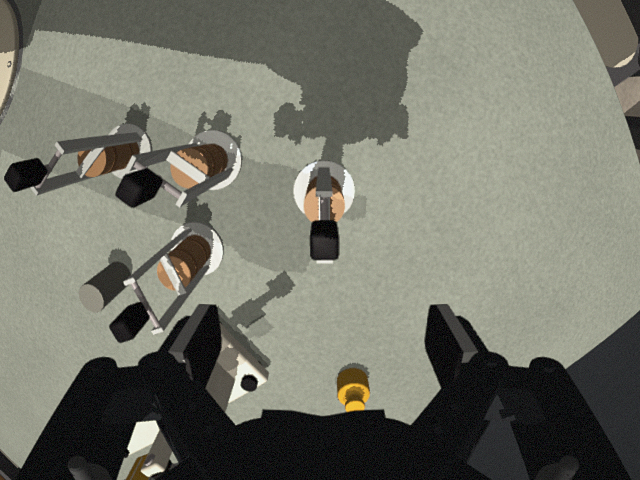

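The wrist view shows the knob at (325,240) centred between the fingers, with the bar running at right angles to the closing line.

Call:
play_rows:
  targets:
    - {"grip":0,"linear":[0,0,-1]}
    - {"grip":0,"linear":[0.05,0.05,-3.5]}
    - {"grip":0,"linear":[0.05,0.05,-6]}
    - {"grip":0,"linear":[0.05,0.05,-8]}
    - {"grip":0,"linear":[0.05,0.05,-9.5]}
    - {"grip":0,"linear":[0.05,0.05,-9.9]}
    - {"grip":0,"linear":[0.05,0.05,-9.9]}
    - {"grip":120,"linear":[0.05,0.05,-9.9]}
    - {"grip":200,"linear":[0.05,0.05,-9.9]}
    - {"grip":255,"linear":[0.05,0.05,-9.9]}
  force: 30

```text
validation failed for argument at $.ta...
```

Call:
play_rows:
  targets:
    - {"grip":255,"linear":[0,0,0]}
    - {"grip":255,"linear":[0,0,0]}
    - {"grip":255,"linear":[0,0,0]}
    - {"grip":255,"linear":[0,0,0]}
    - {"grip":255,"linear":[0,0,0]}

```text
validation failed for argument at $.ta...
```

Call:
play_rows:
  targets:
    - {"grip":0,"linear":[0,0,-1],"delta_rot":[0,0,0]}
    - {"grip":0,"linear":[0.05,0.05,-3.5],"delta_rot":[0,0,0]}
    - {"grip":0,"linear":[0.05,0.05,-6],"delta_rot":[0,0,0]}
    - {"grip":0,"linear":[0.05,0.05,-8],"delta_rot":[0,0,0]}
    - {"grip":0,"linear":[0.05,0.05,-9.5],"delta_rot":[0,0,0]}
    - {"grip":0,"linear":[0.05,0.05,-9.9],"delta_rot":[0,0,0]}
    - {"grip":0,"linear":[0.05,0.05,-9.9],"delta_rot":[0,0,0]}
    - {"grip":120,"linear":[0.05,0.05,-9.9],"delta_rot":[0,0,0]}
    - {"grip":200,"linear":[0.05,0.05,-9.9],"delta_rot":[0,0,0]}
    - {"grip":255,"linear":[0.05,0.05,-9.9],"delta_rot":[0,0,0]}
  force: 30

```text
time: 3.25
ee_pos: [0.4909, 0.3312, 0.1721]
tcp_rot: [179.9, 0.0, 146.5]
wrist_force: [0.6, -0.6, -0.1]
opening: 0.0442
grasp_force: 0.0
```

Call:
play_rows:
  targets:
    - {"grip":255,"linear":[0,0,0],"delta_rot":[0,0,0]}
    - {"grip":255,"linear":[0,0,0],"delta_rot":[0,0,0]}
    - {"grip":255,"linear":[0,0,0],"delta_rot":[0,0,0]}
    - {"grip":255,"linear":[0,0,0],"delta_rot":[0,0,0]}
    - {"grip":255,"linear":[0,0,0],"delta_rot":[0,0,0]}

```text
time: 3.75
ee_pos: [0.4908, 0.331, 0.1716]
tcp_rot: [180.0, 0.0, 146.5]
wrist_force: [0.3, -1.2, 3.8]
opening: 0.0171
grasp_force: 30.2
```

Call:
play_rows:
  targets:
    - {"grip":255,"linear":[0,0,0.3],"delta_rot":[0,0,0]}
    - {"grip":255,"linear":[0,0,1],"delta_rot":[0,0,0]}
    - {"grip":255,"linear":[0,0,2.5],"delta_rot":[0,0,0]}
    - {"grip":255,"linear":[0,0,4.5],"delta_rot":[0,0,0]}
    - {"grip":255,"linear":[0,0,6.5],"delta_rot":[0,0,0]}
    - {"grip":255,"linear":[0,0,8.2],"delta_rot":[0,0,0]}
    - {"grip":255,"linear":[0,0,9.1],"delta_rot":[0,0,0]}
    - {"grip":255,"linear":[0,0,9.3],"delta_rot":[0,0,0]}
    - {"grip":255,"linear":[0,0,9.3],"delta_rot":[0,0,0]}
    - {"grip":255,"linear":[0,0,9.3],"delta_rot":[0,0,0]}

```text
time: 4.75
ee_pos: [0.4905, 0.3309, 0.2632]
tcp_rot: [-179.9, -0.0, 146.5]
wrist_force: [-0.5, 0.0, -2.7]
opening: 0.0175
grasp_force: 29.5
```

```bash
python3 - <<'E'
from h import *
np.set_printoptions(precision=4,suppress=True)
F=[]
for i in range(2):
    for n in ("top","scene","wrist"):
        c=cam(n); o=bot.get_obs(); F.append(o["wrist_force"])
        if i==0:
            for t,z in (("stirrup_knob",.274),("stirrup_bar",.243),("seat",.218),("pivot",.21)):
                for r in bot.pinpoint(c,t):
                    if r["conf"]>.3: print(n,t,round(r["conf"],2),r["pixel"],atz(c,r["pixel"],z))
F=np.array(F);print(F, F.mean(0),o["ee_pos"],o["tcp_rot"])
E
```

```text
top stirrup_knob 0.81 [118.5, 290.9] [0.488  0.3326 0.274 ]
top stirrup_knob 0.74 [245.3, 402.7] [0.3286 0.1499 0.274 ]
top stirrup_knob 0.71 [246.9, 307.4] [0.462  0.1475 0.274 ]
top stirrup_knob 0.57 [190.9, 352.4] [0.3994 0.2274 0.274 ]
top stirrup_bar 0.68 [248.1, 395.6] [0.332  0.1503 0.243 ]
top stirrup_bar 0.67 [200.1, 348.7] [0.4009 0.2216 0.243 ]
top stirrup_bar 0.58 [129.2, 287.4] [0.4929 0.3288 0.243 ]
top seat 0.84 [229.7, 223.2] [0.5911 0.1825 0.218 ]
top pivot 0.91 [290.8, 219.8] [0.5962 0.0872 0.21  ]
scene stirrup_knob 0.88 [333.8, 138.5] [0.4398 0.1842 0.274 ]
scene stirrup_knob 0.76 [285.4, 136.7] [0.3674 0.1173 0.274 ]
scene stirrup_knob 0.72 [333.4, 177.1] [0.5067 0.1148 0.274 ]
scene stirrup_knob 0.57 [400.7, 114.8] [0.4936 0.329  0.274 ]
scene stirrup_bar 0.78 [396.3, 125.6] [0.4913 0.3231 0.243 ]
scene stirrup_bar 0.74 [335.5, 184.3] [0.5069 0.1218 0.243 ]
scene stirrup_bar 0.7 [281.7, 146.3] [0.3609 0.111  0.243 ]
scene seat 0.92 [386.1, 201.3] [0.5963 0.1779 0.218 ]
scene pivot 0.64 [352.3, 233.6] [0.5976 0.0779 0.21  ]
wrist stirrup_knob 0.92 [21.8, 182.6] [0.3618 0.2501 0.274 ]
wrist stirrup_knob 0.77 [326.0, 316.6] [0.4898 0.3336 0.274 ]
wrist stirrup_knob 0.59 [127.0, 323.2] [0.4456 0.2536 0.274 ]
wrist stirrup_knob 0.55 [136.6, 190.9] [0.4043 0.3007 0.274 ]
wrist stirrup_bar 0.73 [142.7, 305.5] [0.4472 0.2432 0.243 ]
wrist stirrup_bar 0.68 [323.5, 284.5] [0.489 0.333 0.243]
wrist stirrup_bar 0.65 [152.7, 182.7] [0.4014 0.2934 0.243 ]
wrist stirrup_bar 0.64 [44.0, 172.7] [0.3544 0.24   0.243 ]
[[-0.0814  0.6952 -2.8077]
 [ 0.5515  0.1579 -2.8703]
 [ 0.3932  0.8812 -2.4397]
 [-0.2892 -0.2913 -3.7247]
 [-0.3421  0.2472 -4.1093]
 [-0.2375 -0.0841 -2.8668]] [-0.0009  0.2677 -3.1364] [0.4907 0.331  0.2643] [179.9971  -0.0005 146.4937]
```

Call:
play_rows:
  targets:
    - {"grip":255,"linear":[1,0,0],"delta_rot":[0,0,0.06]}
    - {"grip":255,"linear":[3,-0.5,0],"delta_rot":[0,0,0.18]}
    - {"grip":255,"linear":[5,-1,0],"delta_rot":[0,0,0.32]}
    - {"grip":255,"linear":[7,-1.5,0],"delta_rot":[0,0,0.46]}
    - {"grip":255,"linear":[8.4,-2,0],"delta_rot":[0,0,0.58]}
    - {"grip":255,"linear":[9.0,-2.1,0],"delta_rot":[0,0,0.64]}
    - {"grip":255,"linear":[9.2,-2.1,0],"delta_rot":[0,0,0.651]}
    - {"grip":255,"linear":[9.2,-2.1,0],"delta_rot":[0,0,0.651]}
    - {"grip":255,"linear":[9.2,-2.1,0],"delta_rot":[0,0,0.651]}

```text
time: 6.55
ee_pos: [0.5823, 0.3102, 0.2644]
tcp_rot: [180.0, -0.0, -176.3]
wrist_force: [-0.6, 0.1, -2.4]
opening: 0.0177
grasp_force: 29.5
```

```bash
python3 - <<'E'
from h import *
np.set_printoptions(precision=4,suppress=True)
o=bot.get_obs(); print(o["time"],o["ee_pos"],o["tcp_rot"],o["wrist_force"])
for n in ("top","scene","wrist"):
        c=cam(n); save(c,n+"2")
        for t,z in (("stirrup_knob",.274),("stirrup_bar",.243),("seat",.218)):
                for r in bot.pinpoint(c,t):
                    p=atz(c,r["pixel"],z)
                    if r["conf"]>.3 and p[0]>.55: print(n,t,round(r["conf"],2),r["pixel"],p)
E
```

```text
6.55 [0.5823 0.3102 0.2644] [ 179.9945   -0.0031 -176.2766] [-0.6071  0.1457 -2.3905]
top stirrup_knob 0.97 [137.4, 228.1] [0.5787 0.307  0.274 ]
top stirrup_bar 0.86 [144.2, 229.8] [0.5797 0.3078 0.243 ]
scene stirrup_bar 0.67 [423.2, 156.8] [0.5857 0.3003 0.243 ]
scene seat 0.95 [383.9, 201.3] [0.5932 0.1747 0.218 ]
wrist stirrup_knob 0.57 [324.3, 318.5] [0.5815 0.3109 0.274 ]
wrist stirrup_bar 0.98 [325.2, 287.8] [0.5821 0.3115 0.243 ]
wrist seat 0.82 [113.9, 269.2] [0.5933 0.182  0.218 ]
```

View pics/wrist2.png

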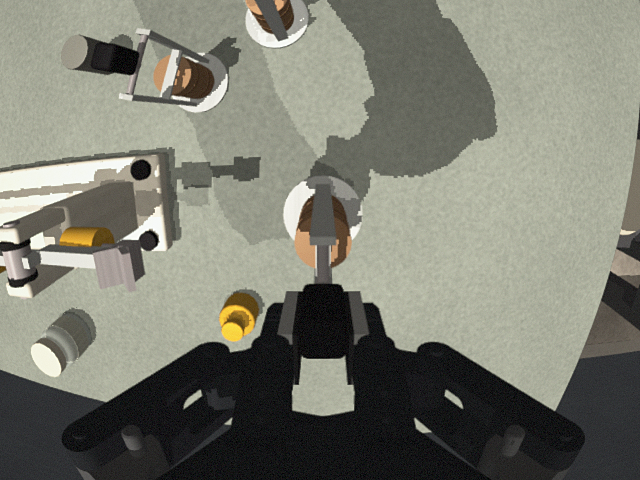

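The wrist view shows the stirrup held straight, with its bar at (325,288). The groove at the beam's end is at (114,269), straight ahead along the beam.

Call:
play_rows:
  targets:
    - {"grip":255,"linear":[0.08,-1,0],"delta_rot":[0,0,0]}
    - {"grip":255,"linear":[0.2,-2.6,0],"delta_rot":[0,0,0]}
    - {"grip":255,"linear":[0.32,-4.2,0],"delta_rot":[0,0,0]}
    - {"grip":255,"linear":[0.45,-6,0],"delta_rot":[0,0,0]}
    - {"grip":255,"linear":[0.6,-8,0],"delta_rot":[0,0,0]}
    - {"grip":255,"linear":[0.74,-10,0],"delta_rot":[0,0,0]}
    - {"grip":255,"linear":[0.86,-11.6,0],"delta_rot":[0,0,0]}
    - {"grip":255,"linear":[0.93,-12.4,0],"delta_rot":[0,0,0]}
    - {"grip":255,"linear":[0.95,-12.6,0],"delta_rot":[0,0,0]}
    - {"grip":255,"linear":[0.95,-12.6,0],"delta_rot":[0,0,0]}

```text
time: 8.15
ee_pos: [0.5922, 0.1839, 0.2643]
tcp_rot: [180.0, 0.0, -176.2]
wrist_force: [0.2, 0.6, -2.9]
opening: 0.0173
grasp_force: 29.6
```

```bash
python3 - <<'E'
from h import *
np.set_printoptions(precision=4,suppress=True)
o=bot.get_obs(); print(o["time"],o["ee_pos"],o["tcp_rot"],o["wrist_force"])
out=[]
for n,b in (("wrist",None),("scene",(330,130,440,250))):
        c=cam(n)
        for t,z in (("stirrup_bar",.243),("seat",.218)):
                for r in bot.pinpoint(c,t):
                    p=atz(c,r["pixel"],z)
                    if r["conf"]>.3 and p[0]>.55: print(n,t,round(r["conf"],2),r["pixel"],p)
        im=c["color"]
        out.append(cv2.resize(im[130:430,120:460],(453,400)) if b is None else cv2.resize(im[150:250,330:420],(360,400),interpolation=cv2.INTER_CUBIC))
cv2.imwrite("pics/over.png",np.hstack(out)[:,:800,::-1])
E
```

```text
8.15 [0.5922 0.1839 0.2643] [ 179.9863    0.0062 -176.228 ] [ 0.2251  0.6175 -2.857 ]
wrist stirrup_bar 0.94 [322.6, 285.4] [0.5905 0.184  0.243 ]
wrist seat 0.94 [322.7, 268.7] [0.592  0.1841 0.218 ]
scene stirrup_bar 0.66 [384.9, 190.8] [0.5872 0.1807 0.243 ]
scene seat 0.76 [387.8, 201.2] [0.5986 0.1805 0.218 ]
```

View pics/over.png

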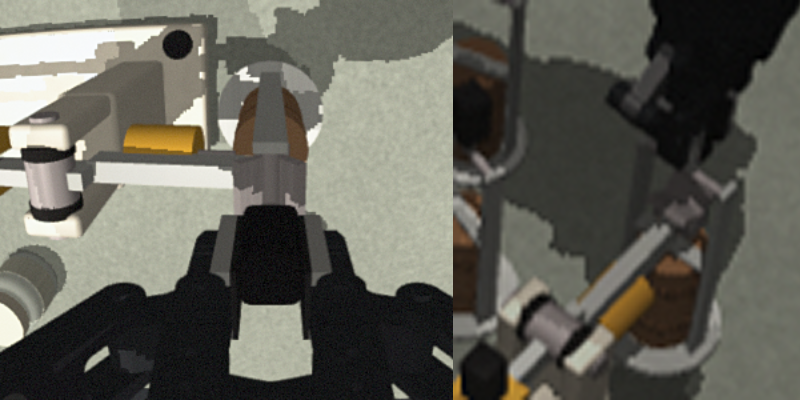

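The bar lies directly over the groove, with the beam's end inside the window. I'll lower it gently.

Call:
play_rows:
  targets:
    - {"grip":255,"linear":[0,0,-0.3],"delta_rot":[0,0,0]}
    - {"grip":255,"linear":[0,0,-0.7],"delta_rot":[0,0,0]}
    - {"grip":255,"linear":[0,0,-1.1],"delta_rot":[0,0,0]}
    - {"grip":255,"linear":[0,0,-1.5],"delta_rot":[0,0,0]}
    - {"grip":255,"linear":[0,0,-1.8],"delta_rot":[0,0,0]}
    - {"grip":255,"linear":[0,0,-2.1],"delta_rot":[0,0,0]}
    - {"grip":255,"linear":[0,0,-2.3],"delta_rot":[0,0,0]}
    - {"grip":255,"linear":[0,0,-2.5],"delta_rot":[0,0,0]}
    - {"grip":255,"linear":[0,0,-2.7],"delta_rot":[0,0,0]}
    - {"grip":255,"linear":[0,0,-2.8],"delta_rot":[0,0,0]}

```text
time: 9.45
ee_pos: [0.5922, 0.1839, 0.2361]
tcp_rot: [-180.0, -0.0, -176.2]
wrist_force: [-0.3, -0.4, -2.3]
opening: 0.0175
grasp_force: 29.7
```

Call:
play_rows:
  targets:
    - {"grip":255,"linear":[0,0,-0.1],"delta_rot":[0,0,0]}
    - {"grip":255,"linear":[0,0,-0.2],"delta_rot":[0,0,0]}
    - {"grip":255,"linear":[0,0,-0.35],"delta_rot":[0,0,0]}
    - {"grip":255,"linear":[0,0,-0.5],"delta_rot":[0,0,0]}
    - {"grip":255,"linear":[0,0,-0.6],"delta_rot":[0,0,0]}
    - {"grip":255,"linear":[0,0,-0.7],"delta_rot":[0,0,0]}
    - {"grip":255,"linear":[0,0,-0.8],"delta_rot":[0,0,0]}
    - {"grip":255,"linear":[0,0,-0.9],"delta_rot":[0,0,0]}
    - {"grip":255,"linear":[0,0,-1.0],"delta_rot":[0,0,0]}
    - {"grip":255,"linear":[0,0,-1.0],"delta_rot":[0,0,0]}

```text
time: 10.45
ee_pos: [0.5921, 0.1839, 0.2261]
tcp_rot: [-180.0, -0.0, -176.2]
wrist_force: [0.3, -0.4, -1.6]
opening: 0.0174
grasp_force: 29.7
```

```bash
cat > tilt.py <<'E'
from h import *
np.set_printoptions(precision=4,suppress=True)
def tilt(c=None):
    "beam z along y from top depth"
    c=c or cam("top"); Z=c["range_z"]; vv,uu=np.mgrid[0:480,0:640]
    f=240/np.tan(np.radians(c["fov_y"])/2); W=np.linalg.inv(c["world_to_cam"])
    P=np.stack([(uu-c["cx"])/f*Z,-(vv-c["cy"])/f*Z,-Z],-1)@W[:3,:3].T+W[:3,3]
    xl=.6043-.067*(P[...,1]+.01)
    m=(Z>0)&(P[...,1]>-.18)&(P[...,1]<.06)&(abs(P[...,0]-xl)<.0035)&(P[...,2]>.17)&(P[...,2]<.25)
    q=P[m]; z=q[:,2]; y=q[:,1]; k=np.ones(len(y),bool)
    for _ in range(8):
        a=np.polyfit(y[k],z[k],1); r=z-np.polyval(a,y); k=abs(r)<max(.0015,2*np.median(abs(r[k])))
    return -a[0], np.polyval(a,.085), k.sum()
if __name__=="__main__":
    o=bot.get_obs(); print(o["time"],o["ee_pos"],o["wrist_force"],o["opening"])
    c=cam("top"); print("tilt",tilt(c))
    for n in ("top","scene"):
        c=cam(n)
        for t in ("beam_tip","poise_knob","seat","stirrup_bar"):
            for r in bot.pinpoint(c,t):
                p=dep(c,r["pixel"],1)
                if r["conf"]>.3 and p is not None and p[0]>.55: print(n,t,round(r["conf"],2),r["pixel"],p)
E
python3 tilt.py
```

```text
10.45 [0.5921 0.1839 0.2261] [ 0.2992 -0.3906 -1.6452] 0.017377368150103795
tilt (np.float64(0.05457870572571782), np.float64(0.21509400018266922), np.int64(418))
top beam_tip 0.94 [485.6, 200.0] [ 0.6159 -0.2067  0.2556]
top poise_knob 0.98 [321.6, 212.9] [0.5985 0.0385 0.2651]
top seat 0.9 [231.0, 225.2] [0.5695 0.1543 0.3669]
top stirrup_bar 0.76 [231.8, 223.8] [0.5716 0.1537 0.3645]
scene beam_tip 0.88 [244.7, 336.2] [ 0.6028 -0.2122  0.1917]
scene poise_knob 0.92 [336.7, 239.8] [0.6047 0.0243 0.2591]
scene poise_knob 0.68 [375.4, 386.6] [ 0.8196 -0.08    0.0782]
scene seat 0.97 [385.1, 207.0] [0.6012 0.1706 0.2102]
scene stirrup_bar 0.95 [385.8, 203.9] [0.5964 0.1783 0.2083]
```

Call:
play_rows:
  targets:
    - {"grip":255,"linear":[0,0,-0.05],"delta_rot":[0,0,0]}
    - {"grip":255,"linear":[0,0,-0.1],"delta_rot":[0,0,0]}
    - {"grip":255,"linear":[0,0,-0.15],"delta_rot":[0,0,0]}
    - {"grip":255,"linear":[0,0,-0.2],"delta_rot":[0,0,0]}
    - {"grip":255,"linear":[0,0,-0.25],"delta_rot":[0,0,0]}
    - {"grip":255,"linear":[0,0,-0.25],"delta_rot":[0,0,0]}

```text
time: 11.6
ee_pos: [0.5922, 0.1839, 0.2237]
tcp_rot: [-180.0, -0.0, -176.2]
wrist_force: [0.4, -2.0, -1.9]
opening: 0.0174
grasp_force: 29.8
```

```bash
python3 - <<'E'
from tilt import *
for _ in range(3):
    c=cam("top");o=bot.get_obs(); print(o["time"],o["ee_pos"],o["wrist_force"],tilt(c))
E
```

```text
11.65 [0.5921 0.1839 0.2238] [-0.9939 -2.2384 -2.3059] (np.float64(0.0804229358550696), np.float64(0.21489741952815353), np.int64(436))
11.7 [0.5921 0.1839 0.2238] [-0.4468 -1.8711 -1.8602] (np.float64(0.08095142918117842), np.float64(0.21469602105993718), np.int64(432))
11.75 [0.5922 0.1839 0.2238] [-0.5641 -2.4703 -0.9372] (np.float64(0.08010952450192718), np.float64(0.21490560014749738), np.int64(434))
```

Call:
play_rows:
  targets:
    - {"grip":255,"linear":[0,-0.03,-0.03],"delta_rot":[0,0,0]}
    - {"grip":255,"linear":[0,-0.05,-0.06],"delta_rot":[0,0,0]}
    - {"grip":255,"linear":[0,-0.05,-0.06],"delta_rot":[0,0,0]}

```text
time: 12.05
ee_pos: [0.5921, 0.1837, 0.2232]
tcp_rot: [180.0, 0.0, -176.2]
wrist_force: [-0.3, -0.4, -0.6]
opening: 0.0173
grasp_force: 29.9
```

```bash
python3 - <<'E'
from tilt import *
for _ in range(2):
    c=cam("top");o=bot.get_obs(); print(o["time"],o["ee_pos"],o["wrist_force"],tilt(c))
E
```

```text
12.1 [0.5921 0.1837 0.2233] [ 0.0516  0.0663 -1.6622] (np.float64(0.08883074215205274), np.float64(0.2142493766291413), np.int64(439))
12.15 [0.5921 0.1837 0.2233] [-0.7984 -0.2785 -1.8272] (np.float64(0.08292713432341978), np.float64(0.2151328538837519), np.int64(425))
```

Call:
play_rows:
  targets:
    - {"grip":180,"linear":[0,0,0],"delta_rot":[0,0,0]}
    - {"grip":140,"linear":[0,0,0],"delta_rot":[0,0,0]}
    - {"grip":100,"linear":[0,0,0],"delta_rot":[0,0,0]}
    - {"grip":60,"linear":[0,0,0],"delta_rot":[0,0,0]}
    - {"grip":60,"linear":[0,0,0],"delta_rot":[0,0,0]}
    - {"grip":60,"linear":[0,0,1],"delta_rot":[0,0,0]}
    - {"grip":60,"linear":[0,0,3],"delta_rot":[0,0,0]}
    - {"grip":60,"linear":[0,0,6],"delta_rot":[0,0,0]}
    - {"grip":60,"linear":[0,0,8],"delta_rot":[0,0,0]}
    - {"grip":60,"linear":[0,0,8],"delta_rot":[0,0,0]}

```text
time: 13.15
ee_pos: [0.5927, 0.1836, 0.3071]
tcp_rot: [179.9, 0.3, -176.2]
wrist_force: [-0.2, 0.9, 0.2]
opening: 0.0654
grasp_force: 0.0
```

```bash
python3 tilt.py; python3 - <<'E'
from h import *
a=cam("scene");b=cam("wrist")
cv2.imwrite("pics/hung.png",np.hstack([cv2.resize(a["color"][150:350,230:430],(400,400)),cv2.resize(b["color"][80:480,120:520],(400,400))])[:,:,::-1])
E
```

```text
13.15 [0.5927 0.1836 0.3071] [-0.2219  0.9224  0.2395] 0.06541485576388707
tilt (np.float64(0.09033479384290616), np.float64(0.21476988180167247), np.int64(437))
top beam_tip 0.79 [482.5, 198.9] [ 0.6177 -0.2024  0.2549]
top beam_tip 0.35 [225.9, 219.8] [0.5924 0.1827 0.2488]
top poise_knob 0.72 [324.4, 212.7] [0.5986 0.0344 0.2659]
top poise_knob 0.43 [362.4, 127.3] [ 0.7843 -0.04    0.0838]
top seat 0.58 [232.4, 223.8] [0.5868 0.1738 0.2438]
top stirrup_bar 0.73 [231.1, 221.8] [0.5895 0.1752 0.2471]
scene beam_tip 0.7 [245.3, 336.4] [ 0.6036 -0.2115  0.1912]
scene poise_knob 0.85 [338.0, 239.5] [0.6059 0.0265 0.2591]
scene poise_knob 0.39 [384.1, 195.2] [0.5909 0.175  0.2372]
scene seat 0.78 [385.7, 207.5] [0.6017 0.1724 0.2069]
scene stirrup_bar 0.66 [382.9, 206.2] [0.5953 0.171  0.2063]
```

View pics/hung.png

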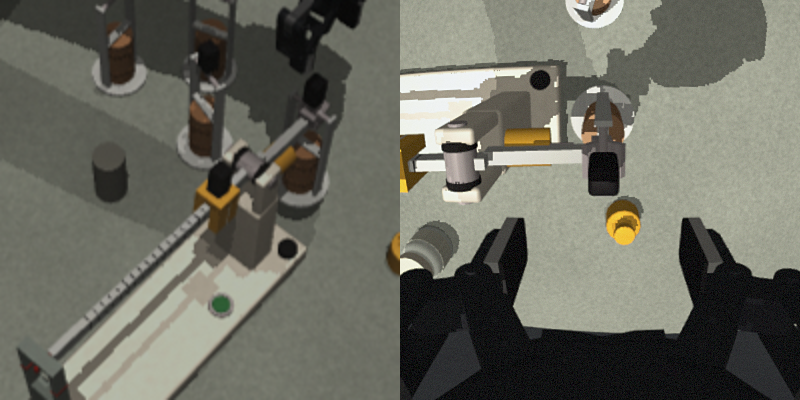

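The stirrup hangs in the groove, with its knob at (600,175) in the right half, and the beam rests on the load-end stop. Next I'll go above the poise knob.

Call:
play_rows:
  targets:
    - {"grip":60,"linear":[0.1,-1,0],"delta_rot":[0,0,0]}
    - {"grip":60,"linear":[0.25,-4,0],"delta_rot":[0,0,0]}
    - {"grip":90,"linear":[0.5,-8,0],"delta_rot":[0,0,0]}
    - {"grip":110,"linear":[0.75,-11.5,0],"delta_rot":[0,0,0]}
    - {"grip":110,"linear":[0.95,-14,0],"delta_rot":[0,0,0]}
    - {"grip":110,"linear":[1.0,-15,0],"delta_rot":[0,0,0]}
    - {"grip":110,"linear":[1.0,-15,0],"delta_rot":[0,0,0]}
    - {"grip":110,"linear":[1.0,-15,0],"delta_rot":[0,0,0]}

```text
time: 14.6
ee_pos: [0.6021, 0.0339, 0.3032]
tcp_rot: [180.0, 0.0, -176.2]
wrist_force: [-0.0, -0.5, -0.2]
opening: 0.0483
grasp_force: 0.0
```

```bash
python3 - <<'E'
from h import *
np.set_printoptions(precision=4,suppress=True)
c=cam("wrist");o=bot.get_obs();print(o["time"],o["ee_pos"],o["tcp_rot"],o["opening"])
for t,z in (("poise_knob",.2485),("pivot",.21),("seat",.202)):
    for r in bot.pinpoint(c,t): print(t,round(r["conf"],2),r["pixel"],atz(c,r["pixel"],z))
E
```

```text
14.65 [0.6021 0.0343 0.3031] [ 179.9843   -0.0049 -176.1683] 0.048710995840738826
poise_knob 0.82 [326.8, 264.2] [0.6024 0.0365 0.2485]
pivot 0.86 [399.1, 240.1] [0.5971 0.0855 0.21  ]
pivot 0.45 [544.9, 254.7] [0.6011 0.2056 0.21  ]
seat 0.74 [516.6, 238.8] [0.5924 0.1808 0.202 ]
```

Call:
play_rows:
  targets:
    - {"grip":110,"linear":[0,0.15,-1],"delta_rot":[0,0,0]}
    - {"grip":110,"linear":[0,0.2,-3],"delta_rot":[0,0,0]}
    - {"grip":110,"linear":[0,0.2,-5],"delta_rot":[0,0,0]}
    - {"grip":110,"linear":[0,0.2,-5.9],"delta_rot":[0,0,0]}
    - {"grip":110,"linear":[0,0.2,-6],"delta_rot":[0,0,0]}
    - {"grip":150,"linear":[0,0.2,-6],"delta_rot":[0,0,0]}
    - {"grip":175,"linear":[0,0.2,-6],"delta_rot":[0,0,0]}
    - {"grip":186,"linear":[0,0.2,-6],"delta_rot":[0,0,0]}
    - {"grip":186,"linear":[0,0.2,-6],"delta_rot":[0,0,0]}
  force: 20

```text
time: 15.7
ee_pos: [0.6024, 0.0355, 0.2438]
tcp_rot: [-180.0, 0.0, -176.2]
wrist_force: [0.2, -0.0, 0.0]
opening: 0.0231
grasp_force: 0.0
```

Call:
play_rows:
  targets:
    - {"grip":186,"linear":[0.02,-0.3,0],"delta_rot":[0,0,0]}
    - {"grip":186,"linear":[0.05,-0.8,0],"delta_rot":[0,0,0]}
    - {"grip":186,"linear":[0.1,-1.5,0],"delta_rot":[0,0,0]}
    - {"grip":186,"linear":[0.15,-2.2,0],"delta_rot":[0,0,0]}
    - {"grip":186,"linear":[0.2,-3.0,0],"delta_rot":[0,0,0]}
    - {"grip":186,"linear":[0.25,-3.8,0],"delta_rot":[0,0,0]}
    - {"grip":186,"linear":[0.3,-4.5,0],"delta_rot":[0,0,0]}
    - {"grip":186,"linear":[0.33,-5,0],"delta_rot":[0,0,0]}
    - {"grip":186,"linear":[0.33,-5,0],"delta_rot":[0,0,0]}

```text
time: 16.6
ee_pos: [0.6055, -0.0155, 0.2431]
tcp_rot: [-180.0, -0.0, -176.3]
wrist_force: [-0.6, 2.3, 0.7]
opening: 0.023
grasp_force: 0.6
```

```bash
python3 tilt.py | grep -v seat; python3 - <<'E'
from h import *
b=cam("wrist")
cv2.imwrite("pics/slide.png",b["color"][80:480,80:560,::-1])
E
```

```text
16.6 [ 0.6055 -0.0155  0.2431] [-0.572   2.2565  0.7219] 0.023045503217097654
tilt (np.float64(0.03471361227178767), np.float64(0.2150898136494142), np.int64(43))
top stirrup_bar 0.98 [231.1, 222.3] [0.5884 0.1746 0.2501]
scene beam_tip 0.6 [245.0, 338.9] [ 0.6026 -0.2129  0.1791]
scene poise_knob 0.87 [321.8, 255.8] [ 0.6203 -0.0312  0.2885]
scene stirrup_bar 0.81 [388.7, 201.6] [0.5971 0.1862 0.2091]
scene stirrup_bar 0.61 [285.5, 147.7] [ 0.5708 -0.0568  0.572 ]
```

View pics/slide.png

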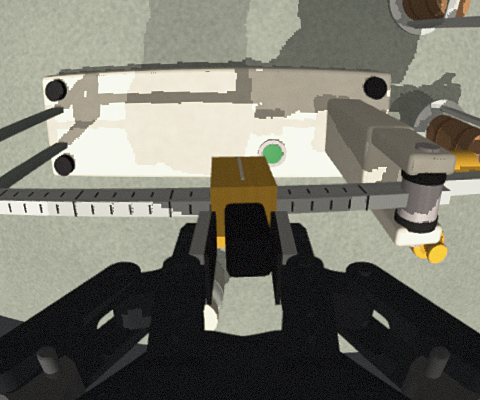

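The wrist view shows the knob caged loosely between the pads at (245,240) and the poise sliding along the scale.

Call:
play_rows:
  targets:
    - {"grip":186,"linear":[0.02,-0.3,0],"delta_rot":[0,0,0]}
    - {"grip":186,"linear":[0.06,-0.8,0],"delta_rot":[0,0,0]}
    - {"grip":186,"linear":[0.1,-1.4,0],"delta_rot":[0,0,0]}
    - {"grip":186,"linear":[0.13,-1.8,0],"delta_rot":[0,0,0]}
    - {"grip":186,"linear":[0.14,-2,0],"delta_rot":[0,0,0]}
    - {"grip":186,"linear":[0.14,-2,0],"delta_rot":[0,0,0]}

```text
time: 17.8
ee_pos: [0.6069, -0.0351, 0.2432]
tcp_rot: [-180.0, 0.0, -176.2]
wrist_force: [-0.0, 0.5, 0.0]
opening: 0.023
grasp_force: 0.1
```

```bash
cat > t2.py <<'E'
from h import *
np.set_printoptions(precision=4,suppress=True)
def t2(c):
    Z=c["range_z"]; vv,uu=np.mgrid[0:480,0:640]
    f=240/np.tan(np.radians(c["fov_y"])/2); W=np.linalg.inv(c["world_to_cam"])
    P=np.stack([(uu-c["cx"])/f*Z,-(vv-c["cy"])/f*Z,-Z],-1)@W[:3,:3].T+W[:3,3]
    xl=.6043-.067*(P[...,1]+.01)
    m=(Z>0)&(P[...,1]>-.19)&(P[...,1]<-.10)&(abs(P[...,0]-xl)<.005)&(P[...,2]>.18)&(P[...,2]<.246)
    q=P[m]; s=P[(Z>0)&(abs(P[...,0]-.592)<.015)&(abs(P[...,1]-.182)<.015)&(P[...,2]>.235)&(P[...,2]<.28)]
    a=np.median((q[:,2]-.2149)/(.085-q[:,1])) if len(q) else None
    return a,len(q),"stirrup top z",np.median(s[:,2]) if len(s) else None
if __name__=="__main__":
    for _ in range(2):
        c=cam("top"); o=bot.get_obs(); print(o["time"],o["ee_pos"],o["wrist_force"],t2(c))
    c=cam("scene")
    for t in ("beam_tip","seat"):
        for r in bot.pinpoint(c,t): print(t,round(r["conf"],2),r["pixel"])
    c=cam("wrist")
    for r in bot.pinpoint(c,"poise_knob"): print("wrist knob",round(r["conf"],2),atz(c,r["pixel"],.25))
E
python3 t2.py
```

```text
17.85 [ 0.6069 -0.035   0.2433] [ 0.34    0.5553 -0.5923] (None, 0, 'stirrup top z', np.float64(0.25224282043382096))
17.9 [ 0.6069 -0.0348  0.2433] [-0.7766  0.5641 -0.0529] (None, 0, 'stirrup top z', np.float64(0.2519998570774066))
beam_tip 0.77 [248.1, 336.8]
beam_tip 0.56 [285.7, 247.4]
seat 0.75 [387.3, 206.3]
wrist knob 0.95 [ 0.6064 -0.0318  0.25  ]
```

Call:
play_rows:
  targets:
    - {"grip":186,"linear":[0.02,-0.2,0],"delta_rot":[0,0,0]}
    - {"grip":186,"linear":[0.04,-0.5,0],"delta_rot":[0,0,0]}
    - {"grip":186,"linear":[0.05,-0.7,0],"delta_rot":[0,0,0]}
    - {"grip":186,"linear":[0.05,-0.8,0],"delta_rot":[0,0,0]}
    - {"grip":186,"linear":[0.05,-0.8,0],"delta_rot":[0,0,0]}
    - {"grip":186,"linear":[0.05,-0.8,0],"delta_rot":[0,0,0]}

```text
time: 18.75
ee_pos: [0.6074, -0.0427, 0.2433]
tcp_rot: [-180.0, 0.0, -176.2]
wrist_force: [0.5, 0.3, 0.0]
opening: 0.0233
grasp_force: 0.4
```

```bash
python3 t2.py
```

```text
18.8 [ 0.6074 -0.0426  0.2432] [0.0179 0.5891 0.0079] (None, 0, 'stirrup top z', np.float64(0.251719891044761))
18.85 [ 0.6074 -0.0426  0.2433] [-1.0331  0.3063 -0.2112] (None, 0, 'stirrup top z', np.float64(0.25192457481574043))
beam_tip 0.88 [246.5, 336.2]
seat 0.8 [385.0, 204.2]
seat 0.21 [313.4, 264.6]
wrist knob 0.59 [ 0.6081 -0.0408  0.25  ]
wrist knob 0.39 [ 0.4943 -0.016   0.25  ]
```

Call:
play_rows:
  targets:
    - {"grip":186,"linear":[0.02,-0.2,0],"delta_rot":[0,0,0]}
    - {"grip":186,"linear":[0.03,-0.4,0],"delta_rot":[0,0,0]}
    - {"grip":186,"linear":[0.04,-0.5,0],"delta_rot":[0,0,0]}
    - {"grip":186,"linear":[0.04,-0.5,0],"delta_rot":[0,0,0]}
    - {"grip":186,"linear":[0.03,-0.25,0],"delta_rot":[0,0,0]}
    - {"grip":186,"linear":[0.03,-0.25,0],"delta_rot":[0,0,0]}
    - {"grip":186,"linear":[0.03,-0.25,0],"delta_rot":[0,0,0]}
    - {"grip":186,"linear":[0.03,-0.25,0],"delta_rot":[0,0,0]}
    - {"grip":186,"linear":[0.03,-0.25,0],"delta_rot":[0,0,0]}
    - {"grip":186,"linear":[0.03,-0.25,0],"delta_rot":[0,0,0]}

```text
time: 20.1
ee_pos: [0.6076, -0.0451, 0.2432]
tcp_rot: [-180.0, -0.0, -176.2]
wrist_force: [0.9, -0.1, 0.4]
opening: 0.0233
grasp_force: 0.0
```

```bash
python3 t2.py
```

```text
20.15 [ 0.6077 -0.0451  0.2432] [ 0.3055 -0.6188  0.2801] (None, 0, 'stirrup top z', np.float64(0.250061052644182))
20.2 [ 0.6076 -0.045   0.2432] [ 0.0341  0.2309 -0.1248] (None, 0, 'stirrup top z', np.float64(0.2501505542714214))
beam_tip 0.73 [242.9, 335.3]
seat 0.93 [383.4, 205.3]
```

Call:
play_rows:
  targets:
    - {"grip":186,"linear":[0.02,-0.3,0],"delta_rot":[0,0,0]}
    - {"grip":186,"linear":[0.03,-0.5,0],"delta_rot":[0,0,0]}
    - {"grip":186,"linear":[0.05,-0.75,0],"delta_rot":[0,0,0]}
    - {"grip":186,"linear":[0.05,-0.75,0],"delta_rot":[0,0,0]}
    - {"grip":186,"linear":[0.03,-0.5,0],"delta_rot":[0,0,0]}
    - {"grip":186,"linear":[0.03,-0.5,0],"delta_rot":[0,0,0]}
    - {"grip":186,"linear":[0.03,-0.5,0],"delta_rot":[0,0,0]}
    - {"grip":186,"linear":[0.03,-0.5,0],"delta_rot":[0,0,0]}
    - {"grip":186,"linear":[0.03,-0.5,0],"delta_rot":[0,0,0]}
    - {"grip":186,"linear":[0.03,-0.5,0],"delta_rot":[0,0,0]}

```text
time: 21.45
ee_pos: [0.608, -0.0501, 0.2432]
tcp_rot: [-180.0, 0.0, -176.2]
wrist_force: [-0.1, -0.2, -0.0]
opening: 0.023
grasp_force: 0.1
```

```bash
python3 t2.py
```

```text
21.5 [ 0.608  -0.0501  0.2432] [ 0.9151 -0.3966  0.6502] (None, 0, 'stirrup top z', np.float64(0.252580676911937))
21.55 [ 0.608  -0.0501  0.2432] [-0.4905 -0.1701  0.519 ] (None, 0, 'stirrup top z', np.float64(0.2527015771320469))
beam_tip 0.6 [246.1, 340.7]
wrist knob 0.76 [ 0.6071 -0.0518  0.25  ]
```

Call:
play_rows:
  targets:
    - {"grip":150,"linear":[0,0,0],"delta_rot":[0,0,0]}
    - {"grip":150,"linear":[0,0,0],"delta_rot":[0,0,0]}
    - {"grip":150,"linear":[0,0,0],"delta_rot":[0,0,0]}
    - {"grip":150,"linear":[0,0,0],"delta_rot":[0,0,0]}
    - {"grip":150,"linear":[0,0,0],"delta_rot":[0,0,0]}
    - {"grip":150,"linear":[0,0,0],"delta_rot":[0,0,0]}
    - {"grip":150,"linear":[0,0,0],"delta_rot":[0,0,0]}
    - {"grip":150,"linear":[0,0,0],"delta_rot":[0,0,0]}

```text
time: 22.6
ee_pos: [0.608, -0.05, 0.2432]
tcp_rot: [180.0, -0.0, -176.2]
wrist_force: [0.6, 0.9, -0.1]
opening: 0.0351
grasp_force: 0.0
```

```bash
python3 t2.py
```

```text
22.65 [ 0.608  -0.05    0.2432] [ 0.1048  0.1967 -0.1256] (None, 0, 'stirrup top z', np.float64(0.2543238668021993))
22.7 [ 0.6079 -0.05    0.2432] [-0.2557 -0.2209  0.4887] (None, 0, 'stirrup top z', np.float64(0.25422078595762526))
beam_tip 0.62 [247.4, 338.8]
beam_tip 0.46 [387.1, 193.5]
seat 0.92 [384.0, 203.0]
seat 0.41 [246.4, 339.8]
wrist knob 0.94 [ 0.606  -0.0516  0.25  ]
```

Call:
play_rows:
  targets:
    - {"grip":150,"linear":[0.02,-0.3,0],"delta_rot":[0,0,0]}
    - {"grip":186,"linear":[0.02,-0.3,0],"delta_rot":[0,0,0]}
    - {"grip":186,"linear":[0.02,-0.3,0],"delta_rot":[0,0,0]}
    - {"grip":186,"linear":[0.04,-0.5,0],"delta_rot":[0,0,0]}
    - {"grip":186,"linear":[0.05,-0.7,0],"delta_rot":[0,0,0]}
    - {"grip":186,"linear":[0.05,-0.8,0],"delta_rot":[0,0,0]}
    - {"grip":186,"linear":[0.05,-0.8,0],"delta_rot":[0,0,0]}
    - {"grip":186,"linear":[0.05,-0.7,0],"delta_rot":[0,0,0]}
    - {"grip":150,"linear":[0.05,-0.65,0],"delta_rot":[0,0,0]}
    - {"grip":120,"linear":[0.05,-0.65,0],"delta_rot":[0,0,0]}

```text
time: 23.95
ee_pos: [0.6085, -0.0565, 0.2433]
tcp_rot: [-180.0, 0.0, -176.2]
wrist_force: [0.5, 0.0, 0.0]
opening: 0.0453
grasp_force: 0.0
```

Call:
play_rows:
  targets:
    - {"grip":120,"linear":[0,0,0],"delta_rot":[0,0,0]}
    - {"grip":120,"linear":[0,0,0],"delta_rot":[0,0,0]}
    - {"grip":120,"linear":[0,0,0],"delta_rot":[0,0,0]}
    - {"grip":120,"linear":[0,0,0],"delta_rot":[0,0,0]}
    - {"grip":120,"linear":[0,0,0],"delta_rot":[0,0,0]}
    - {"grip":120,"linear":[0,0,0],"delta_rot":[0,0,0]}
    - {"grip":120,"linear":[0,0,0],"delta_rot":[0,0,0]}
    - {"grip":120,"linear":[0,0,0],"delta_rot":[0,0,0]}

```text
time: 24.75
ee_pos: [0.6085, -0.0566, 0.2432]
tcp_rot: [-180.0, 0.0, -176.2]
wrist_force: [-0.1, 0.2, -0.4]
opening: 0.0456
grasp_force: 0.0
```

```bash
python3 t2.py
```

```text
24.8 [ 0.6085 -0.0565  0.2432] [-0.5137  0.9983  1.0434] (None, 0, 'stirrup top z', np.float64(0.25735318993242556))
24.85 [ 0.6084 -0.0565  0.2432] [ 0.7989 -0.065   0.3429] (None, 0, 'stirrup top z', np.float64(0.25744550068795835))
beam_tip 0.83 [241.9, 341.9]
seat 0.81 [386.1, 206.0]
wrist knob 0.74 [ 0.6038 -0.0564  0.25  ]
```

Call:
play_rows:
  targets:
    - {"grip":120,"linear":[0,0,1],"delta_rot":[0,0,0]}
    - {"grip":120,"linear":[0,0,3],"delta_rot":[0,0,0]}
    - {"grip":120,"linear":[0,0,6],"delta_rot":[0,0,0]}
    - {"grip":120,"linear":[-2,0,7],"delta_rot":[0,0,0]}
    - {"grip":120,"linear":[-6,0,7],"delta_rot":[0,0,0]}
    - {"grip":120,"linear":[-10,0,7],"delta_rot":[0,0,0]}
    - {"grip":120,"linear":[-14,0,7],"delta_rot":[0,0,0]}
    - {"grip":120,"linear":[-15,0,7],"delta_rot":[0,0,0]}
    - {"grip":120,"linear":[-15,0,7],"delta_rot":[0,0,0]}

```text
time: 26.0
ee_pos: [0.4576, -0.0565, 0.315]
tcp_rot: [-180.0, 0.2, -176.2]
wrist_force: [0.7, -0.5, -0.3]
opening: 0.0454
grasp_force: 0.0
```

```bash
python3 - <<'E'
from tilt import *
from t2 import t2
for _ in range(4):
    c=cam("top"); print(bot.get_obs()["time"],tilt(c),t2(c))
for r in bot.pinpoint(c,"poise_knob"): print(r["conf"],r["pixel"],atz(c,r["pixel"],.244))
c=cam("scene")
cv2.imwrite("pics/tip.png",cv2.resize(c["color"][300:390,210:300],(700,600) and (600,600),interpolation=cv2.INTER_CUBIC)[:,:,::-1])
E
```

```text
26.05 (np.float64(0.0043114263526848285), np.float64(0.21508279257448382), np.int64(414)) (np.float64(0.00296821231139373), 372, 'stirrup top z', np.float64(0.25726345327392686))
26.1 (np.float64(0.0015346165985201325), np.float64(0.21539009970629666), np.int64(425)) (np.float64(0.002772075715692762), 375, 'stirrup top z', np.float64(0.2570910651974305))
26.15 (np.float64(0.003911089367929865), np.float64(0.2151447788025834), np.int64(413)) (np.float64(0.0028089297901170325), 373, 'stirrup top z', np.float64(0.25716757277275176))
26.2 (np.float64(0.002934959684052003), np.float64(0.21536081109298325), np.int64(409)) (np.float64(0.0026410198244954186), 372, 'stirrup top z', np.float64(0.2570799652939375))
0.66 [381.6, 206.3] [ 0.6104 -0.0527  0.244 ]
0.58 [227.3, 222.5] [0.5889 0.1815 0.244 ]
0.4 [230.1, 223.6] [0.5872 0.1772 0.244 ]
```

View pics/tip.png

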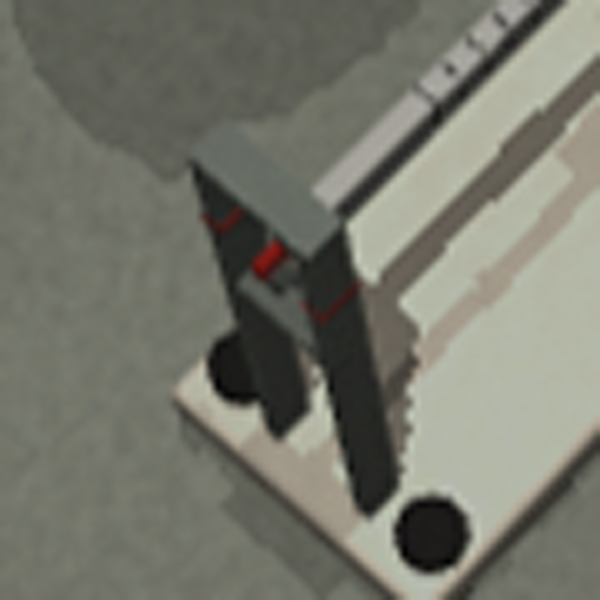

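The red tip at (270,258) sits between the loop's marks at (223,220) and (333,303). The tilt reads a steady 0.003 rad, about 0.4 mm of poise, so the beam is level and still. The arm is clear, so I'll hand in.

```bash
python3 -c "
from workcell import bot
print(bot.job_done())"
```

```text
the job is handed in; nothing more can be done
None
```

The stirrup with its rock core hangs from the seat and the beam floats level and still, about 0.003 rad off by the camera; I slid the poise with the fingers loosely around its knob rather than pinching it, and the job is handed in at about 26 s.

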